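# Shut a mended cup in the light-curing box

## Task

Shut the mended porcelain cup in the light-curing box for its resin to harden: press the front edge of the box's lid to free it so that it springs open, stand the cup upright on the round rest inside, then swing the lid down and press it home until its latch holds it flush, and let go. The lid carries a thin filter pane, so feel for the latch and never load the box with more than 25 N; keep the cup upright all the while and leave the other things on the bench where they are.

Things in the scene. Friction and masses are not known exactly. Their poses are not given: they have to be found in the camera images.
- curing_box: light-curing box: white case 190 mm deep (x), 176 wide (y), 80 high, walls 6 mm, fixed to the bench; origin under its centre, x from its front (the side with the dial, towards the robot) to its back, y to its left, z up. Its side rims are flush with the latched lid, which lies between them; the front wall is 60 mm high behind the lid's skirt
- lid (a joint): angle of the box's lid about its hinge, rad: 0 latched and flush, grows upwards, 1.48 fully open, negative when pressed below flush. Aluminium frame with an amber pane, 178 mm from hinge axis to front edge plus a skirt to 184 mm, 160 mm wide, 10 mm thick, hinge axis at mid thickness. A damped spring always lifts it: freed, it opens by itself in about 2 s; not latched, it opens again
- lid_press (a point): where to press: rubber dot 24 mm across on the lid's outer face, 160 mm from the hinge axis; moves with the lid (latched: 75 mm in front of the box's origin, 80 mm up). On the way down only the lid's spring is felt here, 2 to 4 N; then the latch comes up solid. Press slowly; 8 to 12 N against the solid stop are enough, then let up
- lid_edge (a point): middle of the lid's front edge, on the outer face, 178 mm from the hinge axis; moves with the lid. Fully open it is about 257 mm above the bench, the outer face turned to the box's back. To shut the lid, push that face down from behind, along its arc
- catch (a point): top of the black push-push latch housing inside the front wall (34 mm wide, 44 high, to 75 mm in front of the box's origin). Press the lid down until it comes up solid, then let up: this frees a latched lid and latches a freed one, once per press. The solid stop lies 3.5 to 9 mm below flush at the press point, different for each press and time; short of it nothing changes, past it some 15 N per mm
- lid_hinge (a point): middle of the lid's hinge axis, 85 mm behind the box's origin and 75 mm up, axis along the box's y; fixed to the box, axes as the box's. The fully open lid stands almost upright above it; behind the box the bench is free for at least 60 mm
- rest (a point): centre of the top of the round white rest inside the box, 76 mm across, 12 mm above the bench, 10 mm in front of the box's origin; the space between the side walls is 164 mm wide
- cup: the mended cup: white porcelain with a fine gold mending line, 54 mm across the rim, 51 mm across at a height of 13 mm, foot 36 mm across, 44 mm high, wall 3 mm, 60 to 130 g, upright on the bench; origin under the middle of its foot
- bowl: small blue glazed bowl, 92 mm across the rim, 38 mm high, loose; origin under its centre. A bystander
- jar: round brown earthenware jar with a dark wooden lid, 52 mm across, 58 mm high, loose; origin under its centre. A bystander
- spatula: steel spatula 200 mm long lying on the bench, loose. A bystander
- brush: brush 190 mm long lying on the bench, loose. A bystander
- shard: curved white porcelain fragment about 50 x 45 mm, loose. A bystander
- stone_disc: flat grey stone disc, 72 mm across, 12 mm thick, loose. A bystander
- copper_tube: short copper tube standing on end, 38 mm across, 34 mm high, loose. A bystander
Things that resemble listed ones, but are neither listed nor needed, are in the scene too. Of the things that look like the cup, the middle-sized one is meant.

How it is judged (in metres and radians):
On the way, in this order (a step that is already met when the one before it is completed fails the run):
1. the lid is freed and stands open (value of joint lid above 1.2 rad), for 0.2 s.
2. the cup stands upright on the rest inside the open box, let go (horizontal distance between cup and rest below 0.02 m and z of cup in the frame of curing_box between 0.008 and 0.016 m and angle between cup's own z axis and vertical below 0.12 rad and value of joint lid above 1 rad and contact force between the fingers and cup below 0.05 N and linear speed of cup below 0.02 m/s), for 0.2 s.
At the end, for the whole second after the job is handed in: The lid is shut and held by its latch within 0.02 rad of flush with nothing pressing it, and the cup stands upright (within 0.12 rad) and at rest on the round rest inside, its foot wholly on it (its axis within 20 mm of the rest's centre) (value of joint lid between -0.02 and 0.02 rad and velocity of joint lid below 0.05 rad/s and horizontal distance between cup and rest below 0.02 m and z of cup in the frame of curing_box between 0.008 and 0.016 m and angle between cup's own z axis and vertical below 0.12 rad and linear speed of cup below 0.02 m/s); the robot touches nothing.
It fails at once if the box or its lid was pressed with more than 25 N (contact force between any of the fingers, the arm, cup and curing_box above 25 N).
It fails at once if the cup was tipped by more than 0.5 rad (angle between cup's own z axis and vertical above 0.5 rad).
It fails at once if another thing on the bench was moved by more than 20 mm (distance of any of bowl, jar, spatula, brush, shard, stone_disc, copper_tube from where it was at the start of the episode above 0.02 m).
It also fails if it takes over 72 s, if anything falls off the work surface, if the arm or the gripper's body presses on something with over 40 N, if the wrist force passes 120 N, or if a joint passes its speed limit or range.

## Robot

A 6-joint arm with a two-finger parallel gripper is mounted at the origin on the work surface. World frame = base frame: x ahead of the robot, y to its left, z up, the work surface at z = 0. Lengths are in m, angles in degrees, forces in N, time in s.
With the tool pointing down it reaches from about 0.4 to 0.825 m from the base axis. Payload 7 kg.
Tool frame: the origin (TCP) lies midway between the tips of the shut fingers; the grasp point (between the pads) lies 19 mm behind it; z points along the fingers, y is the line along which they close (so a half turn about z gives the same grasp; the last joint's range is limited). The gripper opens to 88 mm and grips with 3 to 60 N. Pads are 19 mm wide; open, the fingers measure 130 mm over their backs; the gripper's body (78 mm by 193 mm) begins 47 mm behind the grasp point.
Start: joints at [-54.884, 20.546, 0.682, 0, -70.136, -16.507], TCP at [0.215, -0.64, 0.227] pointing down, gripper open.
Joint ranges: [-176.03, 176.03], [-82.01, 121.73], [-58.28, 71.71], [-173.87, 95.51], [-174.79, -0.11], [-173.66, 173.66]. Speed limits (degrees/s): [136.94, 136.94, 172.46, 180, 180, 180].

## Interface

Orientations are given as [roll, pitch, yaw] about the fixed x, y, z axes, in that order (R = Rz(yaw) Ry(pitch) Rx(roll)).
In Python, from plant import ctrl gives the robot as it stands. The module is installed in compiled form; this text tells all that it offers.
- The arm moves only by the tool send_rows, never from a script. Its argument "plan" is a list that holds one entry, the list of rows, each a list of 6 numbers: the shift along the tool's x, y, z in fractions of the full range, 1 being 80 cm, then the turn, a rotation vector about the tool's x, y, z in a scale on which 1.0 is 90 degrees. A call has 1 to 8 rows; each row is the pose to reach, as a shift and turn from the pose commanded when the call began, along the tool's axes at that moment; what a row does not reach only later rows make up. A row lasts 1/12 s, in which the tool goes at most 41.7 mm and 7.16 degrees, less where a joint would pass 70% of its speed; a pose out of reach is approached as far as the arm can. No shift or turn number may pass 1 either way. A call with a gripper value outside its range is refused whole. "fingers" is the opening, from 0 (shut) to 1 (fully open), set as the call begins (left out, the last holds). The fingers move at their own pace and stop on an object; the grip force is fixed at half the most. Time passes only in rows, so rows that repeat a pose let the fingers close. It gives the time, the measured TCP pose, the force, the opening and the grip force at its end, in the units of the state.
- ctrl.get_obs(): the state, without advancing time (a new reading comes with each control period).
- ctrl.snapshot(name): name is "scene" or "top"; returns a dict with "img" (420x560x3 uint8, red, green, blue), "K" (3x3 intrinsics, pixels), "pose" (4x4, takes a point from camera to world coordinates). Camera axes: x right, y down, z forward; pixel columns grow to the right and rows downward; lengths in m; the calibration is good to about 2 mm. A picture is of the moment at which its call begins. There is no depth.
- ctrl.close_job(): hands the job in; it is judged then, once.
The state is a dict: "clock": time; "joint_pos": joint angles; "qvel": joint speeds; "tau": joint torques, N m; "tool_pos": TCP position; "orientation": TCP orientation; "force": force on the tool from outside, world axes, zero at the start; "moment": the same for the moment, N m; "opening": finger opening in m; "gripper_force": force on a finger pad.
Only numpy, scipy, OpenCV 4.12 (cv2) and the standard library are available. Lean on these libraries where they do the work, as an engineer would, in place of code of your own. Each camera call takes 0.05 s, during which the arm holds its last target. There are 200 camera calls.

## Working session

There is one attempt and no reset: what is moved stays moved. The work goes in short steps, Python scripts to look and compute and a tool call to move; the robot and the scene stay as the last step left them, time stands still between calls to the robot, and variables do not carry over. Pictures are saved under pics/ and viewed, at most 10 in all, crops included, and the job is handed in when it is done.

Besides the shell and the picture viewer there is one more tool, called after ">>>" as name(argument=value, ...), one argument or row to a line, values as JSON. send_rows: Moves the arm, as the interface text tells. Its arguments: {"type":"object","properties":{"plan":{"type":"array","items":{"type":"array","items":{"type":"array","items":{"type":"number"}}}},"fingers":{"type":"number"}},"required":["plan"]}

```bash
mkdir -p pics
cat > h.py <<'E'
import numpy as np, cv2
from plant import ctrl
def snap(n,f=None):
    s=ctrl.snapshot(n)
    if f: cv2.imwrite('pics/'+f,cv2.cvtColor(s['img'],cv2.COLOR_RGB2BGR))
    return s
def ray(s,uv):
    d=np.linalg.solve(s['K'],[uv[0],uv[1],1.]);P=s['pose'];return P[:3,3],P[:3,:3]@d
def onz(s,uv,z):
    o,d=ray(s,uv);return o+d*(z-o[2])/d[2]
def tri(s1,p1,s2,p2):
    o1,d1=ray(s1,p1);o2,d2=ray(s2,p2);d1/=np.linalg.norm(d1);d2/=np.linalg.norm(d2)
    t=np.linalg.lstsq(np.c_[d1,-d2],o2-o1,rcond=None)[0]
    a,b=o1+t[0]*d1,o2+t[1]*d2;return (a+b)/2,np.linalg.norm(a-b)
def proj(s,X):
    P=s['pose'];c=s['K']@(P[:3,:3].T@(np.asarray(X)-P[:3,3]));return c[:2]/c[2]
E
python3 - <<'E'
from h import *
for n in('scene','top'):
    s=snap(n,n+'1.png');print(n,s['K'].round(1).tolist(),s['pose'].round(3).tolist())
    cv2.imwrite(f'pics/{n}1b.png',cv2.resize(cv2.imread(f'pics/{n}1.png'),(800,600),interpolation=cv2.INTER_CUBIC))
print(ctrl.get_obs())
E
```

```text
scene [[463.3, 0.0, 277.0], [0.0, 463.3, 209.5], [0.0, 0.0, 1.0]] [[0.378, 0.686, -0.622, 1.32], [0.926, -0.285, 0.248, -0.29], [-0.007, -0.67, -0.743, 0.984], [0.0, 0.0, 0.0, 1.0]]
top [[441.6, 0.0, 275.0], [0.0, 441.6, 209.8], [0.0, 0.0, 1.0]] [[-0.026, -0.982, 0.185, 0.375], [-0.999, 0.03, 0.018, -0.009], [-0.023, -0.185, -0.982, 1.051], [0.0, 0.0, 0.0, 1.0]]
{'clock': 0.1, 'joint_pos': array([-5.48829199e+01,  2.05877223e+01,  6.39535290e-01, -1.80139614e-02,
       -7.01354483e+01, -1.65051012e+01]), 'qvel': array([ 0.07462994, -0.1412937 ,  0.15418003,  0.08836944,  0.03835699,
       -0.06118539]), 'tau': array([-1.95888832e-03, -5.84162879e+01,  2.93755549e+01,  7.01564580e+00,
        1.01969161e-02, -5.10868335e-05]), 'tool_pos': array([ 0.21525109, -0.63930374,  0.22571498]), 'orientation': array([ 1.79914999e+02, -7.52569822e-03, -1.61394149e+02]), 'force': array([-0.01640588,  0.74664077,  0.43501411]), 'moment': array([0.00145422, 0.05060729, 0.04879252]), 'gripper_force': 0.0, 'opening': 0.08786937208359939}
```

View pics/scene1b.png

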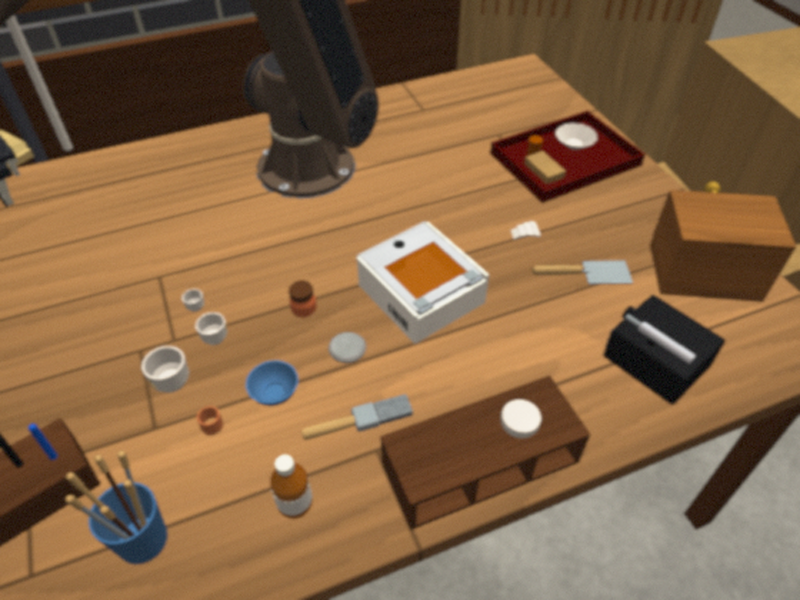

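View pics/top1b.png

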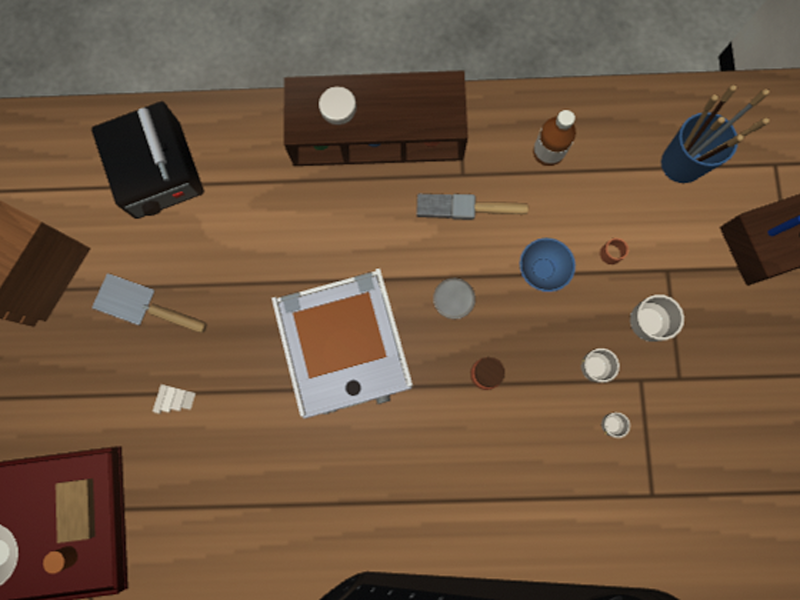

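The scene view shows the latched box with its dot at about (400,243) and three cups at (193,299), (211,328) and (165,369). In the top view the dot is at (353,387) and the middle cup at (601,365). Next I'll look at crops of the cup and the box.

Run:
```python
from h import *
out=[]
S={}
for n,cc,bc in(('scene',(148,230),(296,196)),('top',(421,256),(239,240))):
    s=snap(n);S[n]=s;im=cv2.cvtColor(s['img'],cv2.COLOR_RGB2BGR)
    c=im[cc[1]-20:cc[1]+20,cc[0]-20:cc[0]+20];b=im[bc[1]-60:bc[1]+60,bc[0]-60:bc[0]+60]
    out.append(np.hstack([cv2.resize(c,(300,300),interpolation=cv2.INTER_NEAREST),cv2.resize(b,(300,300))]))
    hsv=cv2.cvtColor(im,cv2.COLOR_BGR2HSV)
    m=((hsv[...,1]<70)&(hsv[...,2]>90)).astype(np.uint8)
    k,l,st,ce=cv2.connectedComponentsWithStats(m)
    i=[j for j in range(1,k) if abs(ce[j]-cc).max()<10 and st[j,4]>80];
    for j in i: print(n,'cup',st[j],ce[j])
    d=(hsv[...,2]<60).astype(np.uint8);k,l,st,ce=cv2.connectedComponentsWithStats(d)
    for j in range(1,k):
        if abs(ce[j]-bc).max()<60 and st[j,4]>15: print(n,'dark',st[j],ce[j])
cv2.imwrite('pics/crops.png',np.vstack(out))
```

```text
scene cup [137 219  21  22 365] [147.72328767 229.12328767]
top cup [407 244  27  24 490] [420.16122449 255.60612245]
top dark [243 267   9  10  72] [246.94444444 271.19444444]
```

View pics/crops.png

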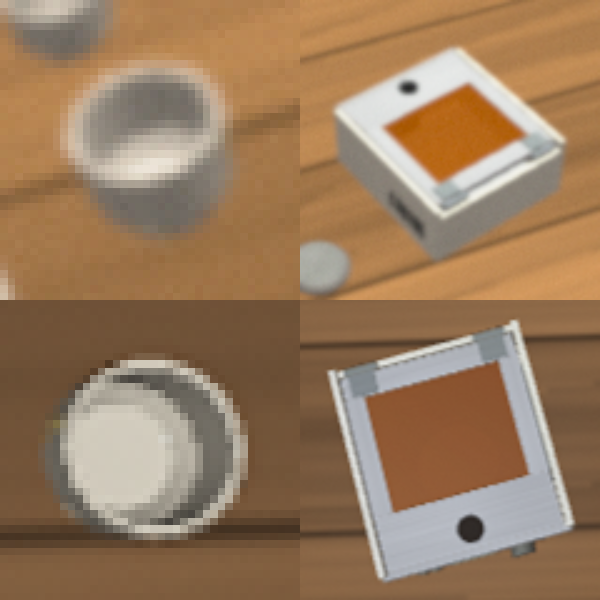

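The crops show the cup's rim ellipse centred near (146.7,226.0) in scene and (420.9,255.1) in top. The dot is at about (279,171) in scene and (246.9,271.2) in top, and the rim corners and amber pane are clear.

Run:
```python
from h import *
A=snap('scene');B=snap('top')
r,e=tri(A,(146.7,226.0),B,(420.9,255.1));print('rim',r,e)
# rim widths on z
z=.044
print('rim dia top',[np.linalg.norm(onz(B,a,z)-onz(B,b,z)) for a,b in(((408.5,255),(433.4,255)),((421,242.8),(421,267.5)))], onz(B,(420.9,255.1),z),onz(A,(146.7,226),z))
d,e=tri(A,(278.9,170.9),B,(246.94,271.19));print('dot',d,e,onz(B,(246.94,271.19),.08),onz(A,(278.9,170.9),.08))
q=lambda x,y:onz(B,(179+(x-300)/2.5-.3,180+(y-300)/2.5-.3),.08)
L0,L1,R0,R1=q(383,578),q(330,373),q(572,527),q(517,322)
print('corners',L0,L1,R0,R1,'lens',np.linalg.norm(L1-L0),np.linalg.norm(R1-R0),np.linalg.norm(L0-R0),np.linalg.norm(L1-R1))
for s,n in((A,'A'),(B,'B')):
    hsv=cv2.cvtColor(s['img'],cv2.COLOR_RGB2HSV)
    m=((hsv[...,0]<14)&(hsv[...,1]>150)).astype(np.uint8);u=proj(s,d+[.09,0.02,0])
    k,l,st,ce=cv2.connectedComponentsWithStats(m);j=l[int(u[1]),int(u[0])]
    c=max(cv2.findContours((l==j).astype(np.uint8),0,1)[0],key=cv2.contourArea)[:,0]
    w=np.array([onz(s,p,.08)[:2] for p in c],np.float32);print(n,j,cv2.minAreaRect(w*1000))
f=lambda a,b:np.degrees(np.arctan2(*(b-a)[1::-1]))
print('yaw',f(L0,L1),f(R0,R1),f(R0,L0)-90,f(R1,L1)-90,'centre',(L0+L1+R0+R1)/4)
# bystanders
for n,p,z in(('jar',(488,373),.058),('disc',(455,299),.012),('bowl',(547,264),.038),('tube',(614,251),.034),('small',(617,425),.03),('big',(657,317),.05),('shard',(174,399),.01)):print(n,onz(B,np.array(p)*.7,z))
```

```text
rim [ 0.45151899 -0.31814379  0.04012244] 0.0013604279768931647
rim dia top [np.float64(0.055829789799736365), np.float64(0.05578960349130595)] [ 0.45106574 -0.31764346  0.044     ] [ 0.45543    -0.31739172  0.044     ]
dot [0.42446359 0.07413707 0.07529441] 0.000909187493354391 [0.42409376 0.07329969 0.08      ] [0.42919348 0.07270056 0.08      ]
corners [0.38379393 0.15005337 0.08      ] [0.56645632 0.19786948 0.08      ] [ 0.42313978 -0.01523894  0.08      ] [0.60814318 0.02858615 0.08      ] lens 0.18881719347814224 0.19012336767680038 0.16991070288207402 0.17434058744908765
A 0 ((225.63052368164062, 132.432861328125), (2477.731201171875, 1783.34912109375), 66.8460922241211)
B 114 ((506.5859375, 93.84896850585938), (103.73065185546875, 120.77467346191406), 13.957152366638184)
yaw 14.669335662422203 13.327024461202653 13.38939634212997 13.834111393522505 centre [0.4953833  0.09031752 0.08      ]
jar [ 0.44167621 -0.13664361  0.058     ]
disc [ 0.56936974 -0.09424993  0.012     ]
bowl [ 0.61828068 -0.24539324  0.038     ]
tube [ 0.63771658 -0.35780788  0.034     ]
small [ 0.35640983 -0.33818617  0.03      ]
big [ 0.52325326 -0.410281    0.05      ]
shard [0.41684448 0.37382854 0.01      ]
```

```bash
cat >> h.py <<'E'
from scipy.spatial.transform import Rotation as Ro
O=np.array([.4965,.0912,0]);YAW=13.9
RB=Ro.from_euler('z',YAW,degrees=True)
def w(b): return O+RB.apply(b)          # box -> world
def go(X,yaw=YAW-180,tilt=0):
    """shift (cm, tool axes) and turn (deg) from the measured pose to world X; tilt about the tool's y"""
    o=ctrl.get_obs();R=Ro.from_euler('xyz',o['orientation'],degrees=True)
    T=Ro.from_euler('xyz',[180,0,yaw],degrees=True)*Ro.from_euler('y',tilt,degrees=True)
    print(((R.inv().apply(np.asarray(X)-o['tool_pos']))*100).round(2).tolist(),(R.inv()*T).as_rotvec(degrees=True).round(1).tolist())
def st():
    o=ctrl.get_obs();p=o['tool_pos'];print('t',round(o['clock'],2),'pos',p.round(4),'box',(RB.inv().apply(p-O)).round(4),'ori',o['orientation'].round(1),'F',o['force'].round(2),'op',round(o['opening'],4))
E
python3 - <<'E'
from h import *
go([.45,-.28,.22]);print(w([-.075,0,.08]),w([-.01,0,.012]))
E
```

```text
[-33.71, 26.59, 0.64] [0.0, -0.0, 4.7]
[0.42369626 0.0731829  0.08      ] [0.48679284 0.08879772 0.012     ]
```

Careful with the scale: shifts go in shares of 80 cm and turns go in shares of 90 degrees. That gives: -33.7 cm / 80 = -0.4213, 26.6 cm / 80 = 0.3325, 4.7 degrees / 90 = 0.0522.

>>> send_rows(
  plan=[
    [[-0.4213,0.3325,0.0075,0,0,0.0522],[-0.4213,0.3325,0.0075,0,0,0.0522],[-0.4213,0.3325,0.0075,0,0,0.0522],[-0.4213,0.3325,0.0075,0,0,0.0522],[-0.4213,0.3325,0.0075,0,0,0.0522],[-0.4213,0.3325,0.0075,0,0,0.0522],[-0.4213,0.3325,0.0075,0,0,0.0522],[-0.4213,0.3325,0.0075,0,0,0.0522]],
  ],
  fingers=0,
)

```text
clock: 0.97
tool_pos: [0.3981, -0.3587, 0.2222]
orientation: [-180.0, 0.0, -166.1]
force: [1.9, -0.0, -0.9]
opening: 0.0397
gripper_force: 0.0
```

```bash
python3 -c "
from h import *
st();go(w([-.075,0,.12]))"
```

```text
t 0.97 pos [ 0.3981 -0.3587  0.2222] box [-0.2036 -0.4131  0.2222] ori [-180.     0.  -166.1] F [ 1.88 -0.02 -0.92] op 0.0397
[-12.86, 41.31, 10.21] [-0.0, 0.0, 0.0]
```

To row units: 41.3 cm / 80 = 0.5163, -12.9 cm / 80 = -0.1613.

>>> send_rows(
  plan=[
    [[-0.1613,0.5163,0.075,0,0,0],[-0.1613,0.5163,0.075,0,0,0],[-0.1613,0.5163,0.075,0,0,0],[-0.1613,0.5163,0.075,0,0,0],[-0.1613,0.5163,0.075,0,0,0],[-0.1613,0.5163,0.075,0,0,0],[-0.1613,0.5163,0.075,0,0,0],[-0.1613,0.5163,0.075,0,0,0]],
  ],
)

```text
clock: 1.63
tool_pos: [0.4169, -0.029, 0.1764]
orientation: [180.0, 0.1, -166.1]
force: [2.0, -0.4, 0.4]
opening: 0.0011
gripper_force: 0.0
```

```bash
python3 -c "
from h import *
st();go(w([-.075,0,.10]))"
```

```text
t 1.63 pos [ 0.4169 -0.029   0.1764] box [-0.1062 -0.0975  0.1764] ori [ 1.800e+02  1.000e-01 -1.661e+02] F [ 1.99 -0.36  0.35] op 0.0011
[-3.11, 9.75, 7.64] [0.0, 0.1, 0.0]
```

To row units: 9.75 cm / 80 = 0.1219, 7.8 cm / 80 = 0.0975.

>>> send_rows(
  plan=[
    [[-0.0313,0.0975,0.0375,0,0,0],[-0.0388,0.1219,0.0625,0,0,0],[-0.0388,0.1219,0.0875,0,0,0],[-0.0388,0.1219,0.095,0,0,0],[-0.0388,0.1219,0.095,0,0,0],[-0.0388,0.1219,0.095,0,0,0],[-0.0388,0.1219,0.095,0,0,0]],
  ],
)

```text
clock: 2.22
tool_pos: [0.4244, 0.0708, 0.101]
orientation: [180.0, 0.1, -166.1]
force: [-0.7, 0.1, -0.1]
opening: 0.0003
gripper_force: 0.0
```

```bash
python3 -c "
from h import *
st();s=snap('top','t2.png');a=cv2.imread('pics/t2.png')[150:330,140:380]
cv2.imwrite('pics/t2c.png',cv2.resize(a,(800,600)))"
```

```text
t 2.22 pos [0.4244 0.0708 0.101 ] box [-0.0749 -0.0025  0.101 ] ori [ 1.800e+02  1.000e-01 -1.661e+02] F [-0.74  0.13 -0.14] op 0.0003
```

View pics/t2c.png

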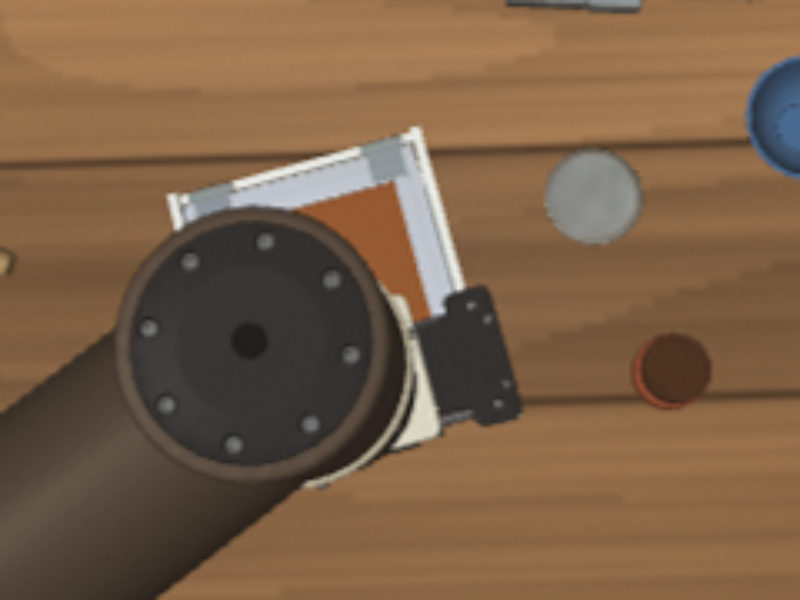

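The view shows the gripper body parallel to the box's front edge with its tip over the dot. Next I descend slowly.

To row units: 1.8 cm / 80 = 0.0225, 1.75 cm / 80 = 0.0219.

>>> send_rows(
  plan=[
    [[0,0.0025,0.0063,0,0,0],[0,0.0025,0.0125,0,0,0],[0,0.0025,0.0175,0,0,0],[0,0.0025,0.02,0,0,0],[0,0.0025,0.0213,0,0,0],[0,0.0025,0.0219,0,0,0],[0,0.0025,0.0225,0,0,0],[0,0.0025,0.0225,0,0,0]],
  ],
)

```text
clock: 2.93
tool_pos: [0.4234, 0.0731, 0.0821]
orientation: [-180.0, -0.0, -166.1]
force: [-0.6, -0.2, -0.3]
opening: 0.0002
gripper_force: 0.0
```

>>> send_rows(
  plan=[
    [[0,0,0.0006,0,0,0],[0,0,0.0013,0,0,0],[0,0,0.0019,0,0,0],[0,0,0.0019,0,0,0]],
  ],
)

```text
clock: 3.27
tool_pos: [0.4234, 0.0731, 0.0806]
orientation: [180.0, 0.0, -166.1]
force: [0.9, -0.3, -0.9]
opening: 0.0002
gripper_force: 0.0
```

>>> send_rows(
  plan=[
    [[0,0,0.0006,0,0,0],[0,0,0.0013,0,0,0],[0,0,0.0019,0,0,0],[0,0,0.0019,0,0,0]],
  ],
)

```text
clock: 3.6
tool_pos: [0.4234, 0.0731, 0.0791]
orientation: [180.0, 0.0, -166.1]
force: [-1.4, -0.2, 3.1]
opening: 0.0002
gripper_force: 1.5
```

To row units: 0.15 cm / 80 = 0.0019, 0.1 cm / 80 = 0.0013.

>>> send_rows(
  plan=[
    [[0,0,0.0006,0,0,0],[0,0,0.0013,0,0,0],[0,0,0.0019,0,0,0],[0,0,0.0019,0,0,0]],
  ],
)

```text
clock: 3.93
tool_pos: [0.4234, 0.0731, 0.0775]
orientation: [-180.0, -0.0, -166.1]
force: [-1.6, 0.5, 3.5]
opening: 0.0006
gripper_force: 1.5
```

To row units: 0.08 cm / 80 = 0.001, 0.04 cm / 80 = 0.0005.

>>> send_rows(
  plan=[
    [[0,0,0.0005,0,0,0],[0,0,0.001,0,0,0],[0,0,0.001,0,0,0]],
  ],
)

```text
clock: 4.18
tool_pos: [0.4234, 0.0731, 0.0767]
orientation: [180.0, -0.0, -166.1]
force: [-1.9, -0.1, 2.6]
opening: 0.0003
gripper_force: 1.5
```

To row units: 0.07 cm / 80 = 0.0009, 0.04 cm / 80 = 0.0005.

>>> send_rows(
  plan=[
    [[0,0,0.0005,0,0,0],[0,0,0.0009,0,0,0],[0,0,0.0009,0,0,0]],
  ],
)

```text
clock: 4.43
tool_pos: [0.4234, 0.0731, 0.0761]
orientation: [180.0, -0.0, -166.1]
force: [-0.6, 0.6, 2.9]
opening: 0.0003
gripper_force: 1.6
```

To row units: 0.06 cm / 80 = 0.0008, 0.03 cm / 80 = 0.0004.

>>> send_rows(
  plan=[
    [[0,0,0.0004,0,0,0],[0,0,0.0008,0,0,0],[0,0,0.0008,0,0,0]],
  ],
)

```text
clock: 4.68
tool_pos: [0.4234, 0.0731, 0.0755]
orientation: [-180.0, -0.0, -166.1]
force: [-1.9, -0.2, 5.5]
opening: 0.0007
gripper_force: 2.3
```

To row units: 0.03 cm / 80 = 0.0004, 0.02 cm / 80 = 0.0003.

>>> send_rows(
  plan=[
    [[0,0,0.0003,0,0,0],[0,0,0.0004,0,0,0],[0,0,0.0004,0,0,0]],
  ],
)

```text
clock: 4.93
tool_pos: [0.4234, 0.0731, 0.0754]
orientation: [-180.0, 0.0, -166.1]
force: [-2.9, 0.3, 5.9]
opening: 0.0006
gripper_force: 3.2
```

>>> send_rows(
  plan=[
    [[0,0,0.0003,0,0,0],[0,0,0.0005,0,0,0],[0,0,0.0005,0,0,0]],
  ],
)

```text
clock: 5.18
tool_pos: [0.4234, 0.073, 0.0751]
orientation: [-180.0, 0.0, -166.1]
force: [-3.9, 0.1, 10.0]
opening: 0.0002
gripper_force: 4.6
```

To row units: -16 cm / 80 = -0.2, -12 cm / 80 = -0.15.

>>> send_rows(
  plan=[
    [[0,0,-0.05,0,0,0],[0,0,-0.1,0,0,0],[0,0,-0.15,0,0,0],[0,0,-0.2,0,0,0],[0,-0.05,-0.2,0,0,0],[0,-0.1,-0.2,0,0,0],[0,-0.15,-0.2,0,0,0],[0,-0.2,-0.2,0,0,0]],
  ],
  fingers=1,
)

```text
clock: 5.85
tool_pos: [0.4622, -0.0835, 0.2352]
orientation: [180.0, 0.1, -166.0]
force: [1.3, 0.3, -0.3]
opening: 0.0482
gripper_force: 0.0
```

```bash
python3 -c "
from h import *
st();go([.452,-.3178,.16]);snap('scene','s2.png')"
```

```text
t 5.85 pos [ 0.4622 -0.0835  0.2352] box [-0.0753 -0.1614  0.2352] ori [ 1.80e+02  1.00e-01 -1.66e+02] F [ 1.32  0.32 -0.3 ] op 0.0482
[6.67, -22.49, 7.5] [0.0, 0.1, 0.1]
```

View pics/s2.png

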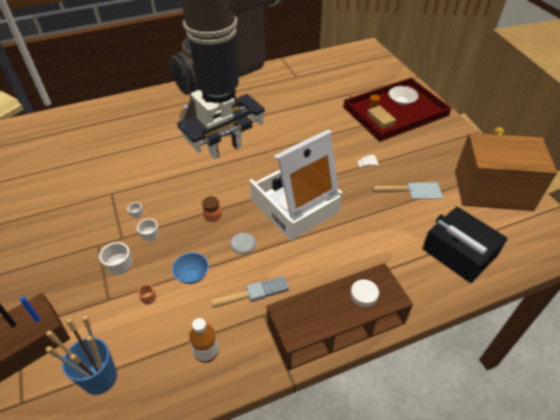

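The lid has been freed and is swinging open, with its dot at (307,153). Next is the cup.

To row units: -22.5 cm / 80 = -0.2813, 7.5 cm / 80 = 0.0938.

>>> send_rows(
  plan=[
    [[0.0838,-0.2813,0.0938,0,0,0],[0.0838,-0.2813,0.0938,0,0,0],[0.0838,-0.2813,0.0938,0,0,0],[0.0838,-0.2813,0.0938,0,0,0],[0.0838,-0.2813,0.0938,0,0,0],[0.0838,-0.2813,0.0938,0,0,0],[0.0838,-0.2813,0.0938,0,0,0],[0.0838,-0.2813,0.0938,0,0,0]],
  ],
  fingers=1,
)

```text
clock: 6.57
tool_pos: [0.4497, -0.3184, 0.158]
orientation: [179.9, -0.2, -166.3]
force: [-0.5, 0.3, -0.1]
opening: 0.0875
gripper_force: 0.0
```

```bash
python3 -c "
from h import *
st();go([.4515,-.3178,.06])"
```

```text
t 6.57 pos [ 0.4497 -0.3184  0.158 ] box [-0.1438 -0.3863  0.158 ] ori [ 179.9   -0.2 -166.3] F [-0.48  0.29 -0.07] op 0.0875
[-0.22, -0.0, 9.8] [0.1, -0.2, -0.2]
```

To row units: 14.5 cm / 80 = 0.1813, 14 cm / 80 = 0.175.

>>> send_rows(
  plan=[
    [[0,0,0.0375,0,0,0],[0,0,0.075,0,0,0],[0,0,0.1125,0,0,0],[0,0,0.1375,0,0,0],[0,0,0.1625,0,0,0],[0,0,0.175,0,0,0],[0,0,0.1813,0,0,0],[0,0,0.1813,0,0,0]],
  ],
)

```text
clock: 7.23
tool_pos: [0.451, -0.3161, 0.0144]
orientation: [180.0, -0.1, -166.0]
force: [0.1, -0.6, -0.5]
opening: 0.0875
gripper_force: 0.0
```

```bash
python3 -c "
from h import *
st();s=snap('top','t3.png');a=cv2.imread('pics/t3.png')[185:335,320:520]
b=cv2.cvtColor(snap('scene')['img'],cv2.COLOR_RGB2BGR)[150:300,50:250]
cv2.imwrite('pics/t3c.png',np.hstack([cv2.resize(a,(400,300)),cv2.resize(b,(400,300))]))"
```

```text
t 7.23 pos [ 0.451  -0.3161  0.0144] box [-0.142  -0.3844  0.0144] ori [ 1.80e+02 -1.00e-01 -1.66e+02] F [ 0.13 -0.59 -0.46] op 0.0875
```

View pics/t3c.png

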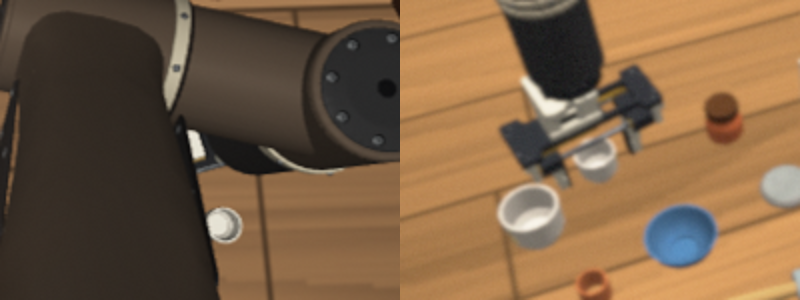

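The right panel shows the fingers straddling the middle cup, clear of the large one. Close.

>>> send_rows(
  plan=[
    [[0,0,0,0,0,0],[0,0,0,0,0,0],[0,0,0,0,0,0],[0,0,0,0,0,0],[0,0,0,0,0,0],[0,0,0,0,0,0],[0,0,0,0,0,0],[0,0,0,0,0,0]],
  ],
  fingers=0,
)

```text
clock: 8.0
tool_pos: [0.451, -0.3168, 0.015]
orientation: [-180.0, 0.0, -166.1]
force: [-0.7, 0.6, 2.9]
opening: 0.0516
gripper_force: 30.0
```

To row units: -14 cm / 80 = -0.175, -12.5 cm / 80 = -0.1563.

>>> send_rows(
  plan=[
    [[0,0,-0.0063,0,0,0],[0,0,-0.0188,0,0,0],[0,0,-0.0375,0,0,0],[0,0,-0.0625,0,0,0],[0,0,-0.0938,0,0,0],[0,0,-0.125,0,0,0],[0,0,-0.1563,0,0,0],[0,0,-0.175,0,0,0]],
  ],
)

```text
clock: 8.67
tool_pos: [0.4517, -0.3171, 0.1585]
orientation: [-179.9, 0.2, -166.1]
force: [-0.2, 0.0, -0.4]
opening: 0.0521
gripper_force: 30.0
```

```bash
python3 -c "
from h import *
st();go(w([-.01,0,.157]))
s=snap('scene','s4.png')"
```

```text
t 8.67 pos [ 0.4517 -0.3171  0.1585] box [-0.1416 -0.3856  0.1585] ori [-179.9    0.2 -166.1] F [-0.23  0.01 -0.4 ] op 0.0521
[-13.18, 38.55, 0.11] [-0.1, 0.2, 0.0]
```

View pics/s4.png

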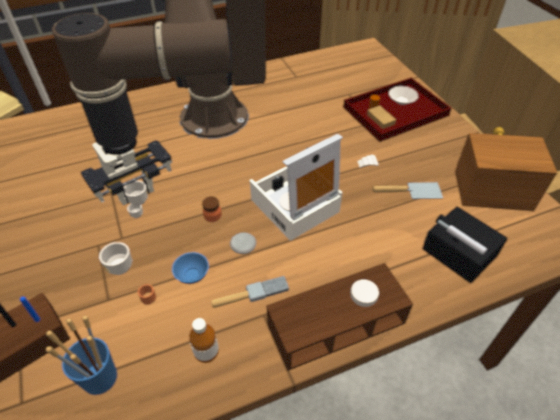

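The cup is held upright at (137,195) and the lid stands fully open. I'll check the rest in both views before placing.

```bash
python3 -c "
from h import *
o=[]
for n in('scene','top'):
    s=snap(n);u=proj(s,w([-.01,0,.012]));c=u.round().astype(int);print(n,u,c)
    im=cv2.cvtColor(s['img'],cv2.COLOR_RGB2BGR)[c[1]-40:c[1]+40,c[0]-40:c[0]+40];o.append(cv2.resize(im,(400,400),interpolation=cv2.INTER_CUBIC))
    t=np.linspace(0,2*np.pi,9);print(np.array([((proj(s,w([-.01+.038*np.cos(a),.038*np.sin(a),.012]))-c+40.5)*5).round() for a in t[:8:2]]).tolist())
cv2.imwrite('pics/rest.png',np.hstack(o))"
```

```text
scene [291.78149153 199.38244353] [292 199]
[[242.0, 244.0], [253.0, 176.0], [162.0, 166.0], [148.0, 233.0]]
top [242.46791163 245.99504956] [242 246]
[[185.0, 126.0], [127.0, 224.0], [225.0, 280.0], [282.0, 181.0]]
```

View pics/rest.png

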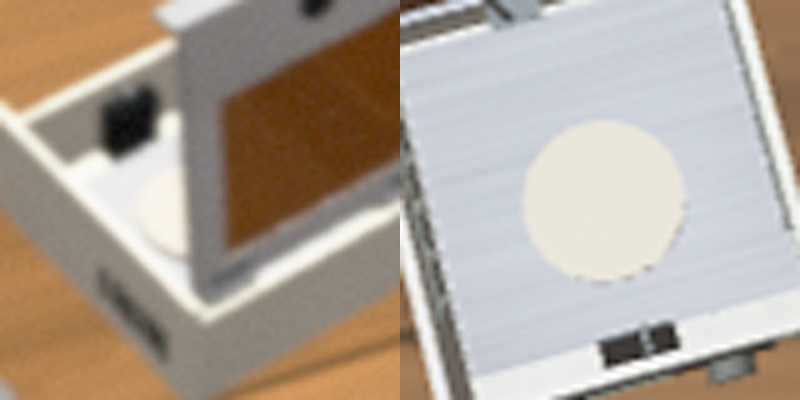

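The right panel shows the rest centred at crop (204,200), where (205,203) was predicted, so it agrees within 1.5 mm. I carry the cup over.

>>> send_rows(
  plan=[
    [[-0.0088,0.025,0,0,0,0],[-0.0213,0.0625,0,0,0,0],[-0.0388,0.1125,0,0,0,0],[-0.0538,0.1563,0,0,0,0],[-0.0688,0.2,0,0,0,0],[-0.0838,0.2438,0,0,0,0],[-0.0988,0.2875,0,0,0,0],[-0.1138,0.3313,0,0,0,0]],
  ],
)

```text
clock: 9.48
tool_pos: [0.4744, -0.036, 0.1541]
orientation: [180.0, -0.1, -166.1]
force: [0.8, -0.4, -1.5]
opening: 0.0518
gripper_force: 30.0
```

>>> send_rows(
  plan=[
    [[-0.015,0.0438,0,0,0,0],[-0.03,0.0875,0,0,0,0],[-0.0425,0.125,0,0,0,0],[-0.05,0.145,0,0,0,0],[-0.0525,0.1513,0,0,0,0],[-0.0525,0.1513,0,0,0,0],[-0.0525,0.1513,0,0,0,0]],
  ],
)

```text
clock: 10.07
tool_pos: [0.4865, 0.0894, 0.1541]
orientation: [-180.0, -0.1, -166.1]
force: [-1.1, -1.0, -1.5]
opening: 0.0516
gripper_force: 30.0
```

```bash
python3 -c "
from h import *
st();go(w([-.009,0,.0275]))"
```

```text
t 10.07 pos [0.4865 0.0894 0.1541] box [-0.0102  0.0007  0.1541] ori [-1.800e+02 -1.000e-01 -1.661e+02] F [-1.07 -0.97 -1.54] op 0.0516
[-0.14, -0.07, 12.66] [-0.0, -0.1, 0.0]
```

To row units: 12.3 cm / 80 = 0.1538, 12 cm / 80 = 0.15.

>>> send_rows(
  plan=[
    [[-0.0013,-0.0013,0.0313,0,0,0],[-0.0013,-0.0013,0.0625,0,0,0],[-0.0013,-0.0013,0.0938,0,0,0],[-0.0013,-0.0013,0.1188,0,0,0],[-0.0013,-0.0013,0.1375,0,0,0],[-0.0013,-0.0013,0.15,0,0,0],[-0.0013,-0.0013,0.1538,0,0,0],[-0.0013,-0.0013,0.1538,0,0,0]],
  ],
)

```text
clock: 10.73
tool_pos: [0.4877, 0.0877, 0.031]
orientation: [-180.0, -0.1, -166.2]
force: [-0.7, -0.8, -1.3]
opening: 0.0517
gripper_force: 30.0
```

To row units: 0.25 cm / 80 = 0.0031, 0.2 cm / 80 = 0.0025.

>>> send_rows(
  plan=[
    [[0,0,0.0013,0,0,0],[0,0,0.0025,0,0,0],[0,0,0.0031,0,0,0],[0,0,0.0031,0,0,0]],
  ],
)

```text
clock: 11.07
tool_pos: [0.4882, 0.089, 0.0297]
orientation: [180.0, 0.0, -166.1]
force: [-2.9, -2.0, -0.9]
opening: 0.0517
gripper_force: 30.0
```

To row units: 0.1 cm / 80 = 0.0013, 0.05 cm / 80 = 0.0006.

>>> send_rows(
  plan=[
    [[0,0,0.0006,0,0,0],[0,0,0.0013,0,0,0],[0,0,0.0013,0,0,0]],
  ],
)

```text
clock: 11.32
tool_pos: [0.4881, 0.0891, 0.0283]
orientation: [180.0, -0.0, -166.1]
force: [-4.0, -0.3, -0.3]
opening: 0.052
gripper_force: 30.0
```

To row units: 0.08 cm / 80 = 0.001, 0.05 cm / 80 = 0.0006.

>>> send_rows(
  plan=[
    [[0,0,0.0006,0,0,0],[0,0,0.001,0,0,0],[0,0,0.001,0,0,0]],
  ],
)

```text
clock: 11.57
tool_pos: [0.4881, 0.0891, 0.0273]
orientation: [-180.0, -0.0, -166.1]
force: [-4.9, -1.7, -2.3]
opening: 0.052
gripper_force: 30.0
```

To row units: 0.4 cm / 80 = 0.005, 0.2 cm / 80 = 0.0025.

>>> send_rows(
  plan=[
    [[0.0025,0,0,0,0,0],[0.005,0,0,0,0,0],[0.005,0,0.0004,0,0,0],[0.005,0,0.0004,0,0,0]],
  ],
)

```text
clock: 11.9
tool_pos: [0.485, 0.0886, 0.0274]
orientation: [180.0, 0.1, -166.1]
force: [0.8, -0.3, -0.8]
opening: 0.0518
gripper_force: 30.0
```

To row units: 0.05 cm / 80 = 0.0006, 0.03 cm / 80 = 0.0004.

>>> send_rows(
  plan=[
    [[0,0,0.0004,0,0,0],[0,0,0.0006,0,0,0],[0,0,0.0006,0,0,0]],
  ],
)

```text
clock: 12.15
tool_pos: [0.485, 0.0885, 0.027]
orientation: [180.0, 0.0, -166.1]
force: [1.0, -0.3, 2.8]
opening: 0.0521
gripper_force: 30.0
```

>>> send_rows(
  plan=[
    [[0,0,0,0,0,0],[0,0,0,0,0,0],[0,0,0,0,0,0],[0,0,0,0,0,0],[0,0,0,0,0,0],[0,0,0,0,0,0]],
  ],
  fingers=0.85,
)

```text
clock: 12.65
tool_pos: [0.4845, 0.0882, 0.0267]
orientation: [-180.0, -0.0, -166.1]
force: [-0.3, 1.1, -0.2]
opening: 0.0744
gripper_force: 0.0
```

To row units: -18 cm / 80 = -0.225, -16 cm / 80 = -0.2.

>>> send_rows(
  plan=[
    [[0,0,-0.0063,0,0,0],[0.0013,0,-0.025,0,0,0],[0.0025,0,-0.05,0,0,0],[0.005,0,-0.0875,0,0,0],[0.0075,0,-0.125,0,0,0],[0.01,0,-0.1625,0,0,0],[0.0125,0,-0.2,0,0,0],[0.0125,0,-0.225,0,0,0]],
  ],
)

```text
clock: 13.32
tool_pos: [0.4752, 0.0859, 0.2103]
orientation: [180.0, 0.2, -166.1]
force: [1.5, 0.4, -0.2]
opening: 0.0748
gripper_force: 0.0
```

```bash
python3 -c "
from h import *
st();go(w([-.03,-.3,.3]))"
```

```text
t 13.32 pos [0.4752 0.0859 0.2103] box [-0.022  -0.      0.2103] ori [ 180.     0.2 -166.1] F [ 1.55  0.45 -0.19] op 0.0748
[0.79, -29.99, -8.99] [0.0, 0.2, 0.0]
```

>>> send_rows(
  plan=[
    [[0.01,-0.05,-0.0375,0,0,0],[0.01,-0.1,-0.075,0,0,0],[0.01,-0.15,-0.1125,0,0,0],[0.01,-0.2,-0.125,0,0,0],[0.01,-0.25,-0.125,0,0,0],[0.01,-0.3,-0.125,0,0,0],[0.01,-0.325,-0.125,0,0,0],[0.01,-0.325,-0.125,0,0,0]],
  ],
  fingers=0,
)

```text
clock: 13.98
tool_pos: [0.53, -0.1738, 0.3067]
orientation: [-179.9, -0.1, -166.3]
force: [0.8, 1.3, -0.6]
opening: 0.0274
gripper_force: 0.0
```

```bash
python3 -c "
from h import *
st()
s=snap('top');u=proj(s,w([-.01,0,.012]));c=u.round().astype(int)
im=cv2.cvtColor(s['img'],cv2.COLOR_RGB2BGR)
cv2.imwrite('pics/cup.png',cv2.resize(im[c[1]-75:c[1]+75,c[0]-75:c[0]+75],(600,600),interpolation=cv2.INTER_CUBIC))
for z in(.012,.056):print((proj(s,w([-.01,0,z]))-c+75.5)*4)
go(w([.12,0,.32]))"
```

```text
t 13.98 pos [ 0.53   -0.1738  0.3067] box [-0.0312 -0.2653  0.3067] ori [-1.799e+02 -1.000e-01 -1.663e+02] F [ 0.76  1.29 -0.58] op 0.0274
[303.8716465  301.98019824]
[296.43016701 293.8796603 ]
[-15.0, 26.37, -1.38] [0.0, -0.1, -0.3]
```

View pics/cup.png

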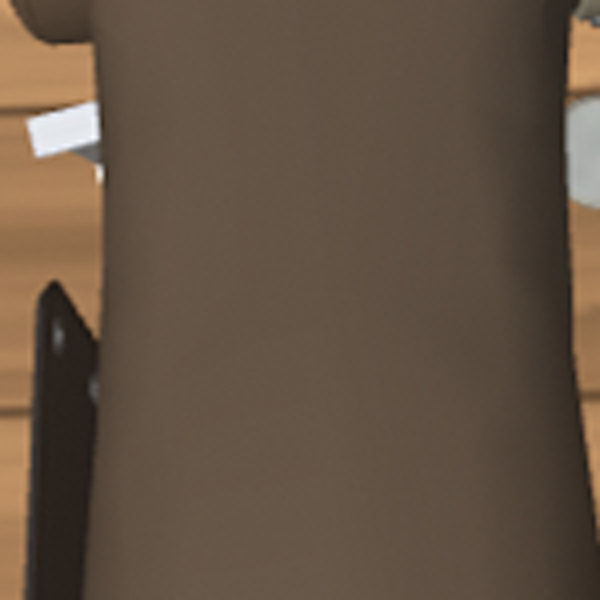

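The upper arm hides the box in this view. The grasp, the contact on placing and the release readings were all sound, so I go on around behind the lid.

To row units: 23 cm / 80 = 0.2875, 19 cm / 80 = 0.2375, -0.3 degrees / 90 = -0.0033.

>>> send_rows(
  plan=[
    [[-0.05,0.0125,-0.0125,0,0,-0.0033],[-0.1,0.025,-0.0125,0,0,-0.0033],[-0.15,0.05,-0.0125,0,0,-0.0033],[-0.1875,0.0875,-0.0125,0,0,-0.0033],[-0.2,0.1375,-0.0125,0,0,-0.0033],[-0.2,0.1875,-0.0125,0,0,-0.0033],[-0.2,0.2375,-0.0125,0,0,-0.0033],[-0.2,0.2875,-0.0125,0,0,-0.0033]],
  ],
  fingers=0,
)

```text
clock: 14.7
tool_pos: [0.6284, 0.0961, 0.3166]
orientation: [180.0, -0.0, -165.7]
force: [1.9, 0.6, -0.4]
opening: 0.0003
gripper_force: 0.0
```

```bash
python3 -c "
from h import *
st();go(w([.12,0,.235]))"
```

```text
t 14.7 pos [0.6284 0.0961 0.3166] box [ 0.1292 -0.0269  0.3166] ori [ 180.    -0.  -165.7] F [ 1.89  0.64 -0.39] op 0.0003
[0.9, 2.7, 8.16] [0.0, -0.0, 0.4]
```

To row units: 8.2 cm / 80 = 0.1025, 2.7 cm / 80 = 0.0338, 0.3 degrees / 90 = 0.0033.

>>> send_rows(
  plan=[
    [[0,0.0338,0.025,0,0,0.0033],[0,0.0338,0.0563,0,0,0.0033],[0,0.0338,0.0813,0,0,0.0033],[0,0.0338,0.0963,0,0,0.0033],[0.0063,0.0338,0.1025,0,0,0.0033],[0.0113,0.0338,0.1025,0,0,0.0033],[0.0113,0.0338,0.1025,0,0,0.0033],[0.0113,0.0338,0.1025,0,0,0.0033]],
  ],
)

```text
clock: 15.37
tool_pos: [0.6147, 0.1171, 0.2365]
orientation: [180.0, 0.1, -166.1]
force: [-0.2, 1.0, 0.5]
opening: 0.0001
gripper_force: 0.0
```

```bash
python3 -c "
from h import *
st()
x0,z0=.12,.235
for th in [1.48,1.4,1.3,1.2,1.1,1.0,.9,.8,.7,.6,.5,.4,.3,.2,.15,.1,.05]:
    r=.160;c,s=np.cos(th),np.sin(th)
    print(th,'tool x %.1f z %.1f'%(-((.085-r*c+.005*s+.0095*s)-x0)*100,-((.075+r*s+.005*c)-z0)*100))"
```

```text
t 15.37 pos [0.6147 0.1171 0.2365] box [ 0.121  -0.0033  0.2365] ori [ 1.800e+02  1.000e-01 -1.661e+02] F [-0.22  0.95  0.49] op 0.0001
1.48 tool x 3.5 z 0.0
1.4 tool x 4.8 z 0.1
1.3 tool x 6.4 z 0.4
1.2 tool x 7.9 z 0.9
1.1 tool x 9.5 z 1.5
1.0 tool x 10.9 z 2.3
0.9 tool x 12.3 z 3.2
0.8 tool x 13.6 z 4.2
0.7 tool x 14.8 z 5.3
0.6 tool x 15.9 z 6.6
0.5 tool x 16.8 z 7.9
0.4 tool x 17.7 z 9.3
0.3 tool x 18.4 z 10.8
0.2 tool x 18.9 z 12.3
0.15 tool x 19.1 z 13.1
0.1 tool x 19.3 z 13.9
0.05 tool x 19.4 z 14.7
```

To row units: 6.4 cm / 80 = 0.08, 5.6 cm / 80 = 0.07.

>>> send_rows(
  plan=[
    [[0.0125,0.0038,0.0013,0,0,0],[0.025,0.0038,0.0013,0,0,0],[0.0375,0.0038,0.0013,0,0,0],[0.0438,0.0038,0.0013,0,0,0],[0.0525,0.0038,0.0013,0,0,0],[0.06,0.0038,0.0025,0,0,0],[0.07,0.0038,0.0038,0,0,0],[0.08,0.0038,0.0063,0,0,0]],
  ],
)

```text
clock: 16.03
tool_pos: [0.5512, 0.1047, 0.2301]
orientation: [180.0, 0.1, -166.1]
force: [2.0, 0.4, 2.2]
opening: 0.0001
gripper_force: 1.2
```

To row units: 5.9 cm / 80 = 0.0738, 5.2 cm / 80 = 0.065.

>>> send_rows(
  plan=[
    [[0.01,0,0.0025,0,0,0],[0.0188,0,0.0063,0,0,0],[0.0288,0,0.01,0,0,0],[0.0388,0,0.0138,0,0,0],[0.0475,0,0.0188,0,0,0],[0.0563,0,0.0238,0,0,0],[0.065,0,0.0288,0,0,0],[0.0738,0,0.035,0,0,0]],
  ],
)

```text
clock: 16.7
tool_pos: [0.4937, 0.0905, 0.2013]
orientation: [180.0, 0.0, -166.1]
force: [2.8, -0.1, -0.2]
opening: 0.0005
gripper_force: 1.2
```

```bash
python3 -c "
from h import *
st()"
```

```text
t 16.7 pos [0.4937 0.0905 0.2013] box [-0.0029  0.      0.2013] ori [ 180.     0.  -166.1] F [ 2.76 -0.11 -0.2 ] op 0.0005
```

To row units: 4.5 cm / 80 = 0.0563, 4.1 cm / 80 = 0.0513.

>>> send_rows(
  plan=[
    [[0.0088,0,0.005,0,0,0],[0.0163,0,0.01,0,0,0],[0.0238,0,0.0163,0,0,0],[0.0313,0,0.0238,0,0,0],[0.0388,0,0.0313,0,0,0],[0.045,0,0.04,0,0,0],[0.0513,0,0.0475,0,0,0],[0.0563,0,0.0563,0,0,0]],
  ],
)

```text
clock: 17.37
tool_pos: [0.4499, 0.0796, 0.1562]
orientation: [-180.0, -0.0, -166.1]
force: [2.5, 1.2, 1.8]
opening: 0.0006
gripper_force: 1.3
```

To row units: 5.2 cm / 80 = 0.065, 1.3 cm / 80 = 0.0163.

>>> send_rows(
  plan=[
    [[0.0063,0,0.0088,0,0,0],[0.0113,0,0.0175,0,0,0],[0.0163,0,0.0263,0,0,0],[0.02,0,0.0363,0,0,0],[0.0238,0,0.045,0,0,0],[0.0263,0,0.055,0,0,0],[0.0275,0,0.06,0,0,0],[0.0288,0,0.065,0,0,0]],
  ],
)

```text
clock: 18.03
tool_pos: [0.4277, 0.074, 0.104]
orientation: [-180.0, -0.1, -166.1]
force: [2.6, 0.6, 2.8]
opening: 0.0003
gripper_force: 1.4
```

```bash
python3 -c "
from h import *
st()"
```

```text
t 18.03 pos [0.4277 0.074  0.104 ] box [-7.09e-02 -1.00e-04  1.04e-01] ori [-1.800e+02 -1.000e-01 -1.661e+02] F [2.57 0.65 2.82] op 0.0003
```

To row units: 2.4 cm / 80 = 0.03, 1.8 cm / 80 = 0.0225.

>>> send_rows(
  plan=[
    [[0.0025,0,0.0063,0,0,0],[0.0038,0,0.0125,0,0,0],[0.005,0,0.0175,0,0,0],[0.005,0,0.0225,0,0,0],[0.005,0,0.0263,0,0,0],[0.005,0,0.0288,0,0,0],[0.005,0,0.03,0,0,0],[0.005,0,0.03,0,0,0]],
  ],
)

```text
clock: 18.7
tool_pos: [0.4237, 0.0731, 0.0803]
orientation: [-180.0, -0.1, -166.1]
force: [-1.6, 1.2, 3.4]
opening: 0.0002
gripper_force: 1.5
```

To row units: 0.15 cm / 80 = 0.0019, 0.1 cm / 80 = 0.0013.

>>> send_rows(
  plan=[
    [[0,0,0.0006,0,0,0],[0,0,0.0013,0,0,0],[0,0,0.0019,0,0,0],[0,0,0.0019,0,0,0]],
  ],
)

```text
clock: 19.03
tool_pos: [0.4239, 0.073, 0.0791]
orientation: [-180.0, -0.0, -166.1]
force: [-2.5, 0.6, 4.0]
opening: 0.0005
gripper_force: 1.5
```

To row units: 0.15 cm / 80 = 0.0019, 0.1 cm / 80 = 0.0013.

>>> send_rows(
  plan=[
    [[0,0,0.0006,0,0,0],[0,0,0.0013,0,0,0],[0,0,0.0019,0,0,0],[0,0,0.0019,0,0,0]],
  ],
)

```text
clock: 19.37
tool_pos: [0.4239, 0.073, 0.0775]
orientation: [-180.0, -0.0, -166.1]
force: [-2.0, -0.5, 2.8]
opening: 0.0007
gripper_force: 1.5
```

To row units: 0.07 cm / 80 = 0.0009, 0.04 cm / 80 = 0.0005.

>>> send_rows(
  plan=[
    [[0,0,0.0005,0,0,0],[0,0,0.0009,0,0,0],[0,0,0.0009,0,0,0]],
  ],
)

```text
clock: 19.62
tool_pos: [0.4241, 0.0731, 0.0769]
orientation: [-180.0, -0.0, -166.1]
force: [-2.3, -1.3, 3.3]
opening: 0.0005
gripper_force: 1.6
```

To row units: 0.05 cm / 80 = 0.0006, 0.03 cm / 80 = 0.0004.

>>> send_rows(
  plan=[
    [[0,0,0.0004,0,0,0],[0,0,0.0006,0,0,0],[0,0,0.0006,0,0,0]],
  ],
)

```text
clock: 19.87
tool_pos: [0.4242, 0.0732, 0.0765]
orientation: [-180.0, -0.0, -166.1]
force: [-2.2, -1.9, 3.1]
opening: 0.0003
gripper_force: 1.6
```

To row units: 0.06 cm / 80 = 0.0008, 0.03 cm / 80 = 0.0004.

>>> send_rows(
  plan=[
    [[0,0,0.0004,0,0,0],[0,0,0.0008,0,0,0],[0,0,0.0008,0,0,0]],
  ],
)

```text
clock: 20.12
tool_pos: [0.4242, 0.0732, 0.0759]
orientation: [-180.0, -0.0, -166.1]
force: [-2.0, -1.4, 3.4]
opening: 0.0001
gripper_force: 1.6
```

To row units: 0.06 cm / 80 = 0.0008, 0.03 cm / 80 = 0.0004.

>>> send_rows(
  plan=[
    [[0,0,0.0004,0,0,0],[0,0,0.0008,0,0,0],[0,0,0.0008,0,0,0]],
  ],
)

```text
clock: 20.37
tool_pos: [0.4243, 0.0732, 0.0753]
orientation: [-180.0, -0.0, -166.1]
force: [-2.4, -1.8, 2.7]
opening: 0.0004
gripper_force: 1.9
```

>>> send_rows(
  plan=[
    [[0,0,0.0004,0,0,0],[0,0,0.0006,0,0,0],[0,0,0.0006,0,0,0]],
  ],
)

```text
clock: 20.62
tool_pos: [0.4243, 0.0732, 0.075]
orientation: [-180.0, 0.0, -166.1]
force: [-2.3, -2.3, 6.0]
opening: 0.0004
gripper_force: 3.4
```

To row units: 0.04 cm / 80 = 0.0005, 0.02 cm / 80 = 0.0003.

>>> send_rows(
  plan=[
    [[0,0,0.0003,0,0,0],[0,0,0.0005,0,0,0],[0,0,0.0005,0,0,0]],
  ],
)

```text
clock: 20.87
tool_pos: [0.4243, 0.0733, 0.0748]
orientation: [-180.0, 0.0, -166.1]
force: [-3.6, -2.0, 8.9]
opening: 0.0006
gripper_force: 4.7
```

To row units: 0.02 cm / 80 = 0.0003.

>>> send_rows(
  plan=[
    [[0,0,0.0003,0,0,0],[0,0,0.0003,0,0,0]],
  ],
)

```text
clock: 21.03
tool_pos: [0.4243, 0.0732, 0.0747]
orientation: [-180.0, 0.0, -166.1]
force: [-5.3, -2.9, 10.8]
opening: 0.0004
gripper_force: 5.5
```

To row units: -1.6 cm / 80 = -0.02, -1.2 cm / 80 = -0.015.

>>> send_rows(
  plan=[
    [[0,0,-0.0025,0,0,0],[0,0,-0.0063,0,0,0],[0,0,-0.01,0,0,0],[0,0,-0.015,0,0,0],[0,0,-0.02,0,0,0],[0,0,-0.02,0,0,0]],
  ],
)

```text
clock: 21.53
tool_pos: [0.4249, 0.0737, 0.0911]
orientation: [180.0, 0.1, -166.1]
force: [0.5, 0.4, 0.4]
opening: 0.0002
gripper_force: 0.0
```

>>> send_rows(
  plan=[
    [[0,-0.0125,-0.0375,0,0,0],[0,-0.05,-0.075,0,0,0],[0,-0.1,-0.1,0,0,0],[0,-0.15,-0.1,0,0,0],[0,-0.2,-0.1,0,0,0],[0,-0.25,-0.1,0,0,0],[0,-0.275,-0.1,0,0,0],[0,-0.275,-0.1,0,0,0]],
  ],
)

```text
clock: 22.2
tool_pos: [0.4777, -0.1435, 0.1699]
orientation: [-180.0, -0.0, -166.3]
force: [0.5, 0.3, -0.7]
opening: 0.0002
gripper_force: 0.0
```

```bash
python3 -c "
from h import *
st()
a,b=snap('scene'),snap('top')
A=a['img'][:,:,::-1];B=b['img'][:,:,::-1]
cv2.imwrite('pics/end.png',np.hstack([cv2.resize(A[60:300,60:400],(425,300)),cv2.resize(B[170:310,180:320],(300,300))]))"
```

```text
t 22.2 pos [ 0.4777 -0.1435  0.1699] box [-0.0746 -0.2233  0.1699] ori [-180.    -0.  -166.3] F [ 0.51  0.29 -0.68] op 0.0002
```

View pics/end.png

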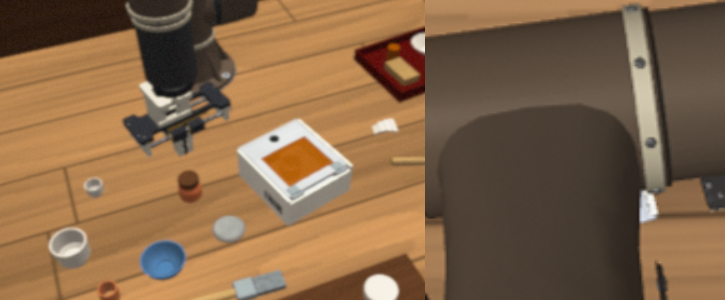

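The left panel shows the lid shut and flush, with its dot at (273,138). The other things look to be in their places and the arm is clear, so I hand in.

```bash
python3 -c "
from plant import ctrl
print(ctrl.close_job())"
```

```text
the job is handed in; nothing more can be done
None
```

I handed the job in at about 22 s: the cup is on the rest in the box and the lid is latched flush; I couldn't see the cup after letting go, so its stance rests on force and position readings (highest press about 11 N).

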